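# Send a swivel down the chute and hold the gate

### The arm

A 6-joint arm with a two-finger parallel gripper is mounted at the origin on the work surface. World frame = base frame: x ahead of the robot, y to its left, z up, the work surface at z = 0. Lengths are in m, angles in rad, forces in N, time in s.
With the tool pointing down it reaches from about 0.375 to 0.9 m from the base axis. Payload 3.1 kg.
Tool frame: the origin (TCP) lies between the finger pads; the fingertips stand 11 mm ahead of it and the grasp point (between the pads) lies 8 mm behind it; z points along the fingers, y is the line along which they close (so a half turn about z gives the same grasp; the last joint's range is limited). The gripper opens to 87 mm and grips with 3 to 60 N. Pads are 19 mm wide; open, the fingers measure 117 mm over their backs; the gripper's body (75 mm by 190 mm) begins 51 mm behind the grasp point.
Start: joints at [-1.355, 0.527, 1.433, -0, 1.181, -0.178], TCP at [0.24, -0.577, 0.204] pointing down, gripper open.
Joint ranges: [-3.08, 3.08], [-0.75, 2.2], [0.22, 2.44], [-1.43, 4.57], [0, 2.65], [-2.85, 2.85]. Speed limits (rad/s): [2.79, 2.79, 3.14, 3.14, 3.14, 3.14].

### API

Orientations are given as a unit quaternion [x, y, z, w].
In Python, from rig import robot gives the robot as it stands.
- The arm moves only by the tool move_arm, never from a script. Its argument "moves" is text: rows parted by semicolons, each of 7 numbers parted by spaces: the shift along the tool's x, y, z in units of 100 mm (1.0 is 100 mm), then the turn, a rotation vector about the tool's x, y, z in units of 90 degrees (1.0 is 90 degrees), then the opening, from 0 (shut) to 1 (fully open). A call has 1 to 12 rows; each row is the pose to reach, as a shift and turn from the pose commanded when the call began, along the tool's axes at that moment; what a row does not reach only later rows make up. A row lasts 1/10 s, in which the tool goes at most 50 mm and 8.59 degrees, less where a joint would pass 70% of its speed; a pose out of reach is approached as far as the arm can. A call with a number of a shift or a turn outside -1 to 1 is refused whole. A call with a gripper value outside its range is refused whole. The fingers move at their own pace and stop on an object; "squeeze" is the grip in N (left out, the last holds). Time passes only in rows, so rows that repeat a pose let the fingers close. It gives the time, the measured TCP pose, the force, the opening and the grip force at its end, in the units of the state.
- robot.get_obs(): the state, without advancing time (a new reading comes with each control period).
- robot.camera(name): name is "side" or "top"; returns a dict with "image" (420x560x3 uint8, red, green, blue), "intrinsics" (3x3 intrinsics, pixels), "dist_coeffs" ([k1, k2, p1, p2, k3] as OpenCV has them; the pictures are not rectified), "extrinsics" (4x4, takes a point from world to camera coordinates). Camera axes: x right, y up, looking along -z (the intrinsics and any distortion apply to the point x, -y, -z); pixel columns grow to the right and rows downward; lengths in m; the calibration is good to about 2 mm. A picture is of the moment at which its call begins. There is no depth.
- robot.hand_in(): hands the job in; it is judged then, once.
The state is a dict: "time": time; "q": joint angles; "joint_velocities": joint speeds; "joint_torque": joint torques, N m; "position": TCP position; "tool_rot": TCP orientation; "ft_force": force on the tool from outside, world axes, zero at the start; "moment": the same for the moment, N m; "grip_width": finger opening in m; "grip_force": force on a finger pad.
Only numpy, scipy, OpenCV 4.12 (cv2) and the standard library are available. Lean on these libraries where they do the work, as an engineer would, in place of code of your own. Each camera call takes 0.05 s, during which the arm holds its last target. There are 200 camera calls.

### The job

Lay the brass swivel crosswise on the sloping tin chute, uphill of its shut gate, and let go so that it rests there against the gate. Then press the green dead-man paddle down until its end is level with the red band on the white post, so that the gate lifts and the swivel rolls down into the wooden bin, and finish still holding the paddle at the red band, so that the gate stays open for the next pieces. Leave the grate, the two rings and the slide bolt where they are.

Things in the scene. Friction and masses are not known exactly. Their poses are not given: they have to be found in the camera images.
- swivel: Brass spinnaker swivel lying on the counter, free to roll: a plain cylindrical barrel 28 mm in diameter and 50 mm long with a 12 mm stem and a 22 mm wide eye at each end, 92 mm long overall, 0.14 to 0.28 kg. Origin at the middle of the barrel on its axis; own x runs along the barrel. Its own y and z turn with it as it rolls.
- chute: Fixed tin chute station; place and yaw vary. Origin on the counter; mm in its own frame: a straight channel along y, inner width 100 (x -50 to 50), floor from y 170 (top) down towards -y to y -100 (outlet), slope 16 degrees, floor height = 85 + 0.287 (y + 100); side walls 20 above the floor. Sorting shelf board, top at 163 high, x -110 to 110, y 172 to 272. A round thing laid above the gate rolls down to it.
- chute_place (a point): Point on the chute floor, middle of its width, 65 mm (horizontally) uphill of the gate: a good place to lay the swivel (chute frame x 0, y 115, height 147 mm). Its axes are the chute's.
- gate_edge (a point): Middle of the lower edge of the gate, a brass plate 92 mm wide, 4 mm thick, 42 mm high, hanging across the channel, with a bar above it up to 42 mm over this edge. Shut: at chute y 50, 2 mm above the floor. Rises with the lever.
- axle (a point): Middle of the lever's axle, which runs along the chute's x above the channel on two posts (chute frame y -70, height 140 mm; posts at x 57 and -57, 146 mm high). The lever with gate and paddle turns about it.
- red_band (a point): Middle of the 20 mm high red band (height 81 to 101 mm), on the paddle's side of a slim white post 126 mm high, 14 by 8 mm, that stands on the counter just past the paddle's end (chute frame x 115, y -222 mm).
- gate (a joint): Angle of the sprung gate lever, rad: 0 = gate shut, paddle up; grows as the paddle is pressed; end stop 0.6. At 0.38 the paddle's end is level with the middle of the red band, within it from 0.30 to 0.46. A spring returns it: the paddle needs about 4 N to start, 8 N at 0.38, 11 N at the stop. From about 0.25 the swivel can pass under the gate.
- paddle (a point): Centre of the top face of the green paddle, 40 (chute x) by 45 (chute y) by 10 mm thick, at the lever's end beside the chute. Moves with the lever: 110 mm from the axle towards the chute's -y, 5 mm above the arm's line. In the chute frame at rest: x 115, y -180, height 145 mm; at 0.38 rad: y -174, height 104 mm. Press from above.
- bin: Fixed open wooden bin under the chute's outlet, 150 (own x) by 200 (own y) by 60 mm high, walls and floor 7 mm. Origin at the middle of its underside on the counter; its axes are the chute's.
- grate: Brass scupper grate, 100 by 100 by 8 mm, flat on the counter; origin at the centre of its underside. Leave alone.
- ring_a: Bronze cotter ring, 40 mm outside, 6 mm high, flat on the counter; origin at the centre of its underside. Leave alone.
- ring_b: The other, identical bronze cotter ring. Leave alone.
- slide_bolt: Tarnished hatch slide bolt on a brass track, 40 (own x) by 140 (own y) by 34 mm high; origin at the centre of the track's underside. Leave alone.
There are look-alikes about, which are no part of the job. Leave any blue or pink look-alike of the swivel alone.

How it is judged:
By the outcome, as a careful person would: the job done as asked, in the order asked, and still so for the second after the job is handed in, while the arm keeps its last pose, push and grip.
It also fails if it takes over 51 s, if anything falls off the work surface, if the arm or the gripper's body presses on something with over 40 N, if the wrist force passes 120 N, or if a joint passes its speed limit or range.

## Working session

There is one attempt and no reset: what is moved stays moved. The work goes in short steps, Python scripts to look and compute and a tool call to move; the robot and the scene stay as the last step left them, time stands still between calls to the robot, and variables do not carry over. Pictures are saved under pics/ and viewed, at most 10 in all, crops included, and the job is handed in when it is done.

Besides the shell and the picture viewer there is one more tool, called after "Request:" in YAML: its name, and indented under it one key for each argument. move_arm: Moves the arm, as the interface text tells. Shifts and turns lie within -1 to 1; 1 stands for 100 mm of shift or 90 degrees of turn. Its arguments: {"type":"object","properties":{"moves":{"type":"string"},"squeeze":{"type":"number"}},"required":["moves"]}

```bash
mkdir -p pics; cat > h.py <<'E'
import numpy as np, cv2, pickle
from rig import robot
def snap(n,f):
    c=robot.camera(n); cv2.imwrite(f'pics/{f}.png',c['image'][:,:,::-1]); pickle.dump(c,open(f'pics/{f}.pkl','wb')); return c
def load(f): return pickle.load(open(f'pics/{f}.pkl','rb'))
def ray(c,u,v):
    p=cv2.undistortPoints(np.array([[[u,v]]],float),np.array(c['intrinsics']),np.array(c['dist_coeffs']))[0,0]
    E=np.array(c['extrinsics']); R=E[:3,:3]; t=E[:3,3]
    return -R.T@t, R.T@np.array([p[0],-p[1],-1.])
def at_z(c,u,v,z):
    o,d=ray(c,u,v); return o+d*(z-o[2])/d[2]
def proj(c,P):
    P=np.atleast_2d(P); E=np.array(c['extrinsics']); X=P@E[:3,:3].T+E[:3,3]; X=X*[1,-1,-1]
    return cv2.projectPoints(X,np.zeros(3),np.zeros(3),np.array(c['intrinsics']),np.array(c['dist_coeffs']))[0][:,0]
E
python3 - <<'E'
from h import *
for n in('top','side'):
    c=snap(n,n+'0'); E=np.array(c['extrinsics']); print(n,-E[:3,:3].T@E[:3,3],-E[2,:3])
print(robot.get_obs())
E
```

```text
top [ 0.41112168 -0.08273276  1.08526183] [ 0.19693489 -0.03135675 -0.979915  ]
side [0.55257713 0.94874743 0.77023822] [ 0.04878118 -0.83694106 -0.54511473]
{'time': 0.1, 'q': array([-1.35552513e+00,  5.28367103e-01,  1.43376744e+00,  1.15090503e-05,
        1.18141920e+00, -1.78455611e-01]), 'joint_velocities': array([ 0.00106654, -0.00284702, -0.003389  ,  0.00088768,  0.00031881,
        0.00065821]), 'joint_torque': array([-1.73128606e-04, -4.40985417e+01, -1.77151108e+01,  6.35087932e-02,
        5.34076814e-02, -3.96941027e-05]), 'position': array([ 0.23967522, -0.57646332,  0.20277543]), 'tool_rot': array([ 9.80684858e-01,  1.95592046e-01, -1.27278808e-05, -9.80474469e-04]), 'ft_force': array([-0.01258099,  0.22895604, -0.4536088 ]), 'moment': array([-0.01662398,  0.00041025,  0.06856535]), 'grip_force': 0.0, 'grip_width': 0.08726293156301121}
```

View pics/top0.png

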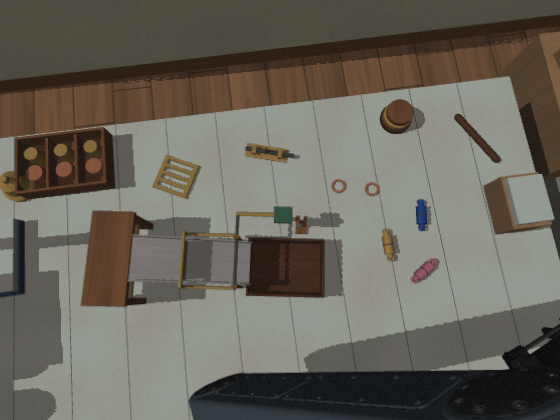

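View pics/side0.png

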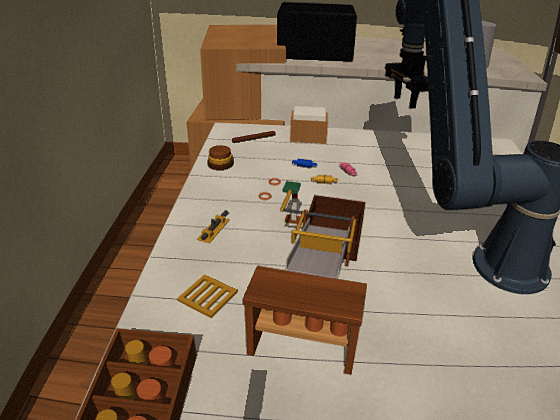

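Top view: the brass swivel is at (388,244). Its look-alikes are blue at (421,214) and pink at (424,271). The chute runs from the shelf at (110,258) to the bin at (285,267), with the paddle at (283,214) and the post at (301,225). I choose the brass one and will check it in a crop.

```bash
python3 - <<'E'
from h import *
c=load('top0'); im=c['image'][:,:,::-1]
a=cv2.resize(im[195:315,75:275],None,fx=4,fy=4,interpolation=cv2.INTER_CUBIC)[:,:800]
b=cv2.resize(im[195:300,255:455],None,fx=4,fy=4,interpolation=cv2.INTER_CUBIC)
cv2.imwrite('pics/ca.png',np.clip(a*1.8,0,255)); cv2.imwrite('pics/cb.png',np.clip(b*1.8,0,255))
for u,v in[(388,244),(285,267),(110,258)]: print(at_z(c,u,v,.014))
E
```

```text
[ 0.49985411 -0.38914169  0.014     ]
[ 0.47579234 -0.10405818  0.014     ]
[0.56241031 0.35748686 0.014     ][ WARN:0@0.479] global loadsave.cpp:1063 imwrite_ Unsupported depth image for selected encoder is fallbacked to CV_8U.
```

View pics/ca.png

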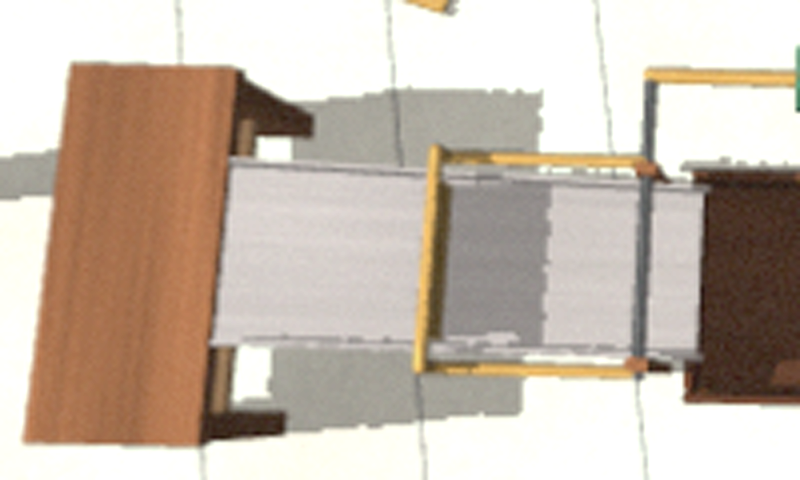

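View pics/cb.png

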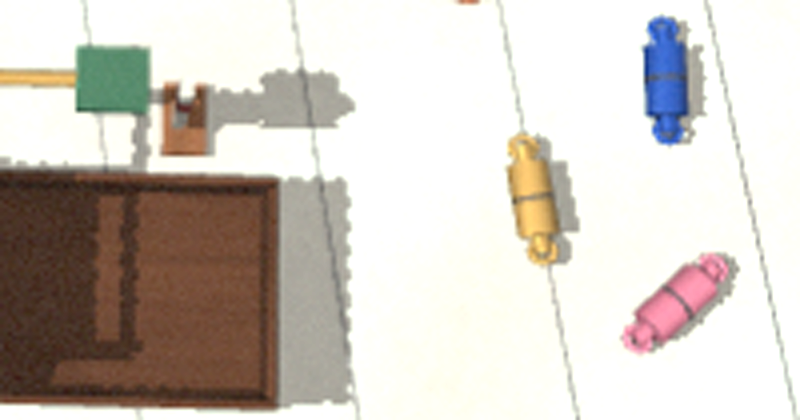

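The close crop confirms a brass swivel with its middle at crop (533,199) and eyes at (519,145) and (544,252). The shelf corners are (72,63), (240,68), (200,444) and (25,441), and the paddle corners are (77,46) to (149,111). Next I fit the poses.

```bash
python3 - <<'E'
from h import *
from scipy.optimize import least_squares
c=load('top0')
A=lambda u,v:((u+.5)/4-.5+75,(v+.5)/4-.5+195)
B=lambda u,v:((u+.5)/4-.5+255,(v+.5)/4-.5+195)
pts=[((110,272,163),A(72,63)),((110,172,163),A(242,68)),((-110,172,163),A(200,444)),((-110,272,163),A(25,441)),
((135,-157.5,145),B(77,46)),((135,-202.5,145),B(149,47)),((95,-202.5,145),B(149,111)),((95,-157.5,145),B(77,113))]
L=np.array([p for p,_ in pts])/1e3; U=np.array([u for _,u in pts])
def W(p,L):
    L=np.atleast_2d(L);s,k=np.sin(p[2]),np.cos(p[2]); return np.c_[p[0]+k*L[:,0]-s*L[:,1],p[1]+s*L[:,0]+k*L[:,1],L[:,2]]
r=least_squares(lambda p:(proj(c,W(p,L))-U).ravel(),[.5,.1,0])
print(r.x,np.round(r.fun,1)); np.save('chute.npy',r.x)
for n,P in dict(place=(0,.115,.147),gate=(0,.05,.13),paddle=(.115,-.18,.145),pad38=(.115,-.174,.104),post=(.115,-.222,.126)).items():
    w=W(r.x,P)[0]; print(n,w.round(4),proj(c,w).round(1), proj(load('side0'),w).round(1))
e=[at_z(c,*B(*q),.014) for q in((519,145),(544,252),(533,199))]
d=e[0]-e[1]; print('swivel',e[2],(e[0]+e[1])/2,np.linalg.norm(d),'axis yaw',np.degrees(np.arctan2(d[1],d[0])))
from scipy.spatial.transform import Rotation as R
o=robot.get_obs(); print(R.from_quat(o['tool_rot']).as_matrix().round(3))
im=load('side0')['image'][:,:,::-1]; cv2.imwrite('pics/cs.png',np.clip(cv2.resize(im[150:300,230:400],None,fx=4,fy=4,interpolation=cv2.INTER_CUBIC).astype(float)*1.6,0,255).astype('u1'))
E
```

```text
[ 0.50878788  0.08148251 -0.16051488] [-0.5 -0.6 -0.6 -0.7  0.   0.9 -0.8  0.6  0.4 -0.2  1.   0.1  0.6  0.3
 -0.1 -0.7]
place [0.5272 0.195  0.147 ] [[156.6 258.8]] [[315.4 261.5]]
gate [0.5168 0.1308 0.13  ] [[185.9 260.1]] [[320.1 249.1]]
paddle [ 0.5935 -0.1146  0.145 ] [[283.3 214.3]] [[291.8 185. ]]
pad38 [ 0.5945 -0.1087  0.104 ] [[280.8 217.4]] [[290.8 199.4]]
post [ 0.5868 -0.156   0.126 ] [[300.4 216.2]] [[294.9 183.5]]
swivel [ 0.49889549 -0.38861517  0.014     ] [ 0.49961713 -0.38765768  0.014     ] 0.07391923341684027 axis yaw 2.485296330979797
[[ 0.923  0.384 -0.   ]
 [ 0.384 -0.923  0.002]
 [ 0.    -0.002 -1.   ]]
```

View pics/cs.png

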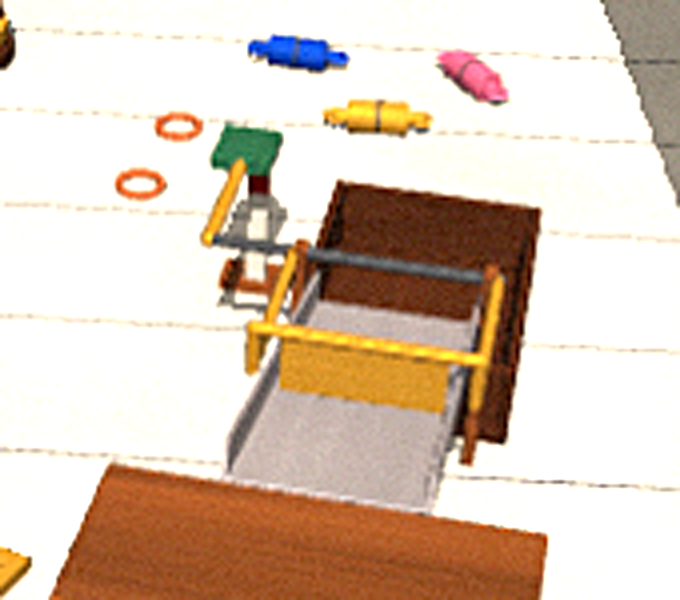

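The fit is good to under 1 px, about 2 mm. The side crop agrees: gate shut, chute empty, brass swivel beyond the bin. Next I fly to the swivel.

Request:
move_arm:
  moves: "0.25 -0.06 0 0 0 0.06 1; 0.5 -0.12 0 0 0 0.12 1; 0.75 -0.18 0 0 0 0.18 1; 1 -0.24 0 0 0 0.223 1; 1 -0.24 0 0 0 0.223 1"
  squeeze: 20

```text
time: 0.6
position: [0.3251, -0.5139, 0.2031]
tool_rot: [1.0, 0.023, 0.0, -0.001]
ft_force: [-0.2, 0.5, -0.4]
grip_width: 0.0873
grip_force: 0.0
```

```bash
cat >> h.py <<'E'
from scipy.spatial.transform import Rotation as Rot
def plan(pos,yaw,tilt=None):
    """shift/turn from measured pose; tool x at world yaw(deg), pointing down; tilt = deg about tool x"""
    o=robot.get_obs(); R=Rot.from_quat(o['tool_rot'])
    T=Rot.from_euler('z',yaw,degrees=True)*Rot.from_euler('x',180,degrees=True)
    if tilt: T=T*Rot.from_euler('x',tilt,degrees=True)
    print('shift',(R.inv().apply(np.array(pos)-o['position'])/.1).round(3),'turn',((R.inv()*T).as_rotvec()/(np.pi/2)).round(3),'at',o['position'].round(4),'F',o['ft_force'].round(1),'w',o['grip_width'].round(4),'t',o['time'], 'z',R.as_matrix()[:,2].round(3))
def cw(x,y,z):
    p=np.load('chute.npy'); s,k=np.sin(p[2]),np.cos(p[2]); return np.array([p[0]+k*x-s*y,p[1]+s*x+k*y,z])
E
python3 -c "
from h import *
plan((.4992,-.3882,.10),2.5)"
```

```text
Traceback (most recent call last):
  File "h.py", line 21, in plan
    print('shift',(R.inv().apply(np.array(pos)-o['position'])/.1).round(3),'turn',((R.inv()*T).as_rotvec()/(np.pi/2)).round(3),'at',o['position'].round(4),'F',o['ft_force'].round(1),'w',o['grip_width'].round(4),'t',o['time'], 'z',R.as_matrix()[:,2].round(3))
                                                                                                                                                                                          ^^^^^^^^^^^^^^^^^^^^^
AttributeError: 'float' object has no attribute 'round'
```

Request:
move_arm:
  moves: "0.25 -0.25 0.2 0 0 0 1; 0.5 -0.5 0.4 0 0 0 1; 0.75 -0.75 0.6 0 0 0 1; 1 -1 0.7 0 0 0 1; 1 -1 0.7 0 0 0 1; 1 -1 0.7 0 0 0 1"

```text
time: 1.2
position: [0.4185, -0.4123, 0.1332]
tool_rot: [1.0, 0.023, -0.0, -0.0]
ft_force: [-1.1, -0.7, -0.1]
grip_width: 0.0869
grip_force: 0.0
```

```bash
sed -i "s/o\['grip_width'\].round(4)/round(float(o['grip_width']),4)/" h.py; python3 -c "
from h import *
plan((.4992,-.3882,.10),2.5)"
```

```text
shift [ 0.818 -0.204  0.331] turn [-0.     0.001  0.001] at [ 0.4185 -0.4123  0.1332] F [-1.1 -0.7 -0.1] w 0.0869 t 1.2 z [-0.001  0.    -1.   ]
```

Request:
move_arm:
  moves: "0.3 -0.08 0.1 0 0 0 1; 0.6 -0.15 0.2 0 0 0 1; 0.82 -0.21 0.33 0 0 0 1; 0.82 -0.21 0.33 0 0 0 1; 0.82 -0.21 0.33 0 0 0 1"

```text
time: 1.7
position: [0.4988, -0.3891, 0.1007]
tool_rot: [1.0, 0.022, -0.0, 0.0]
ft_force: [0.7, -0.3, -0.2]
grip_width: 0.0869
grip_force: 0.0
```

```bash
python3 -c "
from h import *
plan((.4992,-.3882,.0145),2.5)
snap('side','s1'); c=load('s1'); im=c['image'][:,:,::-1]
print(proj(c,(.4992,-.3882,.014)))
cv2.imwrite('pics/s1c.png',np.clip(cv2.resize(im[90:220,240:400],None,fx=4,fy=4).astype(float)*1.6,0,255).astype('u1'))"
```

```text
shift [ 0.005 -0.01   0.862] turn [ 0.  0. -0.] at [ 0.4988 -0.3891  0.1007] F [ 0.7 -0.3 -0.2] w 0.0869 t 1.7 z [-0.001 -0.001 -1.   ]
[[324.11603371 178.85589496]]
```

View pics/s1c.png

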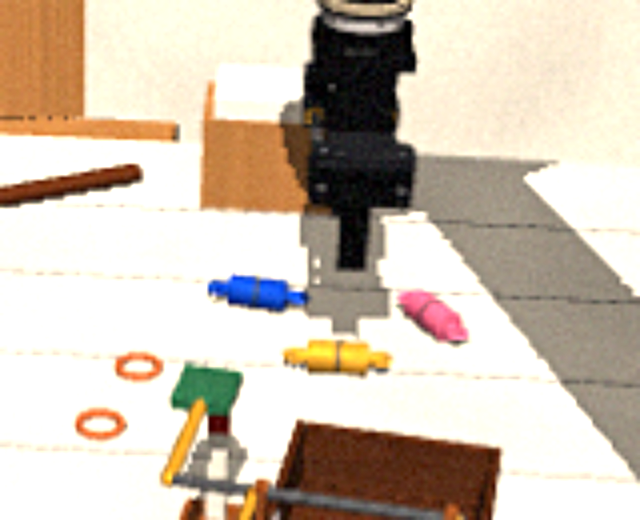

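The side crop shows the swivel right under the gripper: its band at crop (338,357) matches my projection. I descend with the fingers narrowed.

Request:
move_arm:
  moves: "0 -0.01 0.2 0 0 0 0.7; 0 -0.01 0.4 0 0 0 0.7; 0 -0.01 0.6 0 0 0 0.7; 0 -0.01 0.75 0 0 0 0.7; 0 -0.01 0.86 0 0 0 0.7; 0 -0.01 0.86 0 0 0 0.7; 0 -0.01 0.86 0 0 0 0.4; 0 -0.01 0.86 0 0 0 0.2; 0 -0.01 0.86 0 0 0 0.1; 0 -0.01 0.86 0 0 0 0.1; 0 -0.01 0.86 0 0 0 0.1; 0 -0.01 0.86 0 0 0 0.1"
  squeeze: 20

```text
time: 2.95
position: [0.4996, -0.3868, 0.0149]
tool_rot: [1.0, 0.022, 0.0, 0.0]
ft_force: [0.1, 0.1, -0.1]
grip_width: 0.0214
grip_force: 0.0
```

Request:
move_arm:
  moves: "0 0 -0.2 0 0 0 0.1; 0 0 -0.4 0 0 0 0.1; 0 0 -0.7 0 0 0 0.1; 0 0 -1 0 0 0 0.1; 0 0 -1 0 0 0 0.1"

```text
time: 3.45
position: [0.5019, -0.3893, 0.1193]
tool_rot: [1.0, 0.022, 0.003, 0.004]
ft_force: [0.4, -0.5, 0.5]
grip_width: 0.0086
grip_force: 0.0
```

The fingers closed past 28 mm, so the swivel was missed or slipped. Looking.

```bash
python3 -c "
from h import *
c=snap('side','s2'); im=c['image'][:,:,::-1]
d=snap('top','t2')['image'][:,:,::-1]
f=lambda a:np.clip(cv2.resize(a,None,fx=4,fy=4).astype(float)*1.6,0,255).astype('u1')
cv2.imwrite('pics/s2c.png',np.vstack([f(im[125:195,270:370]),f(d[195:275,355:455])]))
plan((.4992,-.3882,.0145),2.5)"
```

```text
shift [-0.006  0.011  1.009] turn [ 0.001 -0.001  0.   ] at [ 0.4997 -0.387   0.1154] F [-0.8  0.   0.5] w 0.0088 t 3.55 z [ 0.001 -0.001 -1.   ]
```

View pics/s2c.png

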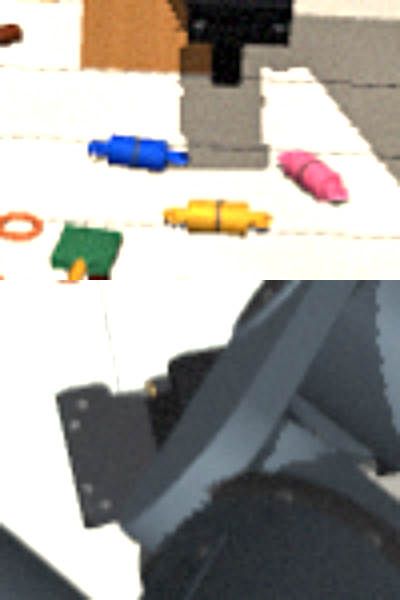

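```bash
python3 - <<'E'
from h import *
for f,p in(('s1',(.4988,-.3891,.0897)),('s2',(.4997,-.387,.1044))): print(f,proj(load(f),p),(proj(load(f),p)[0]-[240,90])*4,(proj(load(f),p)[0]-[270,125])*4)
for f,(r0,r1,c0,c1) in dict(side0=(165,195,305,345),s1=(165,195,305,345),s2=(165,195,305,345)).items():
    im=cv2.cvtColor(load(f)['image'],cv2.COLOR_RGB2HSV).astype(int); m=(abs(im[...,0]-21)<8)&(im[...,1]>120)
    ys,xs=np.nonzero(m[r0:r1,c0:c1]); print(f,len(xs),xs.mean()+c0,ys.mean()+r0, xs.min()+c0,xs.max()+c0)
E
```

```text
s1 [[325.78358657 158.04836561]] [343.13434627 272.19346246] [223.13434627 132.19346246]
s2 [[325.81022215 154.19196771]] [343.2408886  256.76787085] [223.2408886  116.76787085]
side0 158 323.8481012658228 178.77215189873417 311 337
s1 155 323.8774193548387 178.78064516129032 311 337
s2 158 323.8481012658228 178.77215189873417 311 337
```

The swivel is untouched to within a pixel. In the side view the fingertips sit about 8 px above where the reported pose puts them, so the tool seems to be really higher than stated. I'll go back down with the fingers open and measure.

Request:
move_arm:
  moves: "0 0.01 0.2 0 0 0 0.8; 0 0.01 0.4 0 0 0 0.8; 0 0.01 0.6 0 0 0 0.8; 0 0.01 0.8 0 0 0 0.8; 0 0.01 0.95 0 0 0 0.8; 0 0.01 0.95 0 0 0 0.8; 0 0.01 0.95 0 0 0 0.8; 0 0.01 0.95 0 0 0 0.8; 0 0.01 0.95 0 0 0 0.8"

```text
time: 4.45
position: [0.5002, -0.3884, 0.0208]
tool_rot: [1.0, 0.022, 0.001, 0.001]
ft_force: [-0.1, 0.9, 0.3]
grip_width: 0.0677
grip_force: 0.0
```

```bash
python3 - <<'E'
from h import *
c=snap('side','s3'); im=c['image'][:,:,::-1]; t=snap('top','t3')['image'][:,:,::-1]
o=robot.get_obs(); p=o['position']; w=o['grip_width']; print(p,w,o['ft_force'])
a=cv2.resize(im[125:200,275:375],None,fx=8,fy=8,interpolation=cv2.INTER_CUBIC)
a=np.clip(a.astype(float)*2.2,0,255).astype('u1')
for sgn in(1,-1):
  for dy in(w/2,w/2+.015):
    for dx in(-.0095,.0095):
      q=proj(c,p+[dx,sgn*dy,-.011])[0]; cv2.circle(a,(int((q[0]-275+.5)*8),int((q[1]-125+.5)*8)),3,(0,0,255) if sgn>0 else (0,255,0),-1)
cv2.imwrite('pics/s3c.png',a)
E
```

```text
[ 0.50000434 -0.38827525  0.0206498 ] 0.06896979089755312 [-0.71147631 -0.05744374 -0.33450152]
```

View pics/s3c.png

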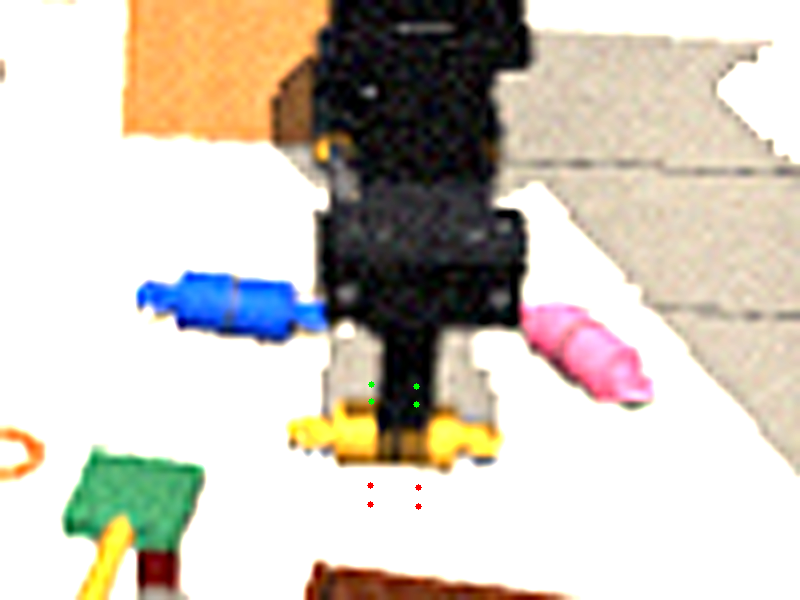

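```bash
python3 - <<'E'
from h import *
c=load('t2')
p=np.array([.4997,-.387,.1154])
for h in (.059,.1): print('pred body +y face at t2',h,proj(c,[p+[dx,.095,h] for dx in(-.0375,.0375)]).round(1))
for z in(.17,.21,.25): print('seen edge as world',z,at_z(c,369.5,224,z).round(3),at_z(c,376.5,256,z).round(3))
c=load('t3'); im=c['image'][:,:,::-1]
a=np.clip(cv2.resize(im[190:290,330:430],None,fx=5,fy=5,interpolation=cv2.INTER_CUBIC).astype(float)*2.2,0,255).astype('u1')
q=load('s3')['image'][:,:,::-1]
b=np.clip(cv2.resize(q[150:190,300:350],None,fx=10,fy=10,interpolation=cv2.INTER_NEAREST).astype(float)*1.2,0,255).astype('u1')
cv2.imwrite('pics/t3c.png',np.hstack([a[:400,:300],b]))
E
```

```text
pred body +y face at t2 0.059 [[368.  257.5]
 [362.3 225.4]]
pred body +y face at t2 0.1 [[372.  255.9]
 [366.  222.4]]
seen edge as world 0.17 [ 0.539 -0.31   0.17 ] [ 0.463 -0.313  0.17 ]
seen edge as world 0.21 [ 0.533 -0.3    0.21 ] [ 0.461 -0.303  0.21 ]
seen edge as world 0.25 [ 0.528 -0.29   0.25 ] [ 0.459 -0.293  0.25 ]
```

View pics/t3c.png

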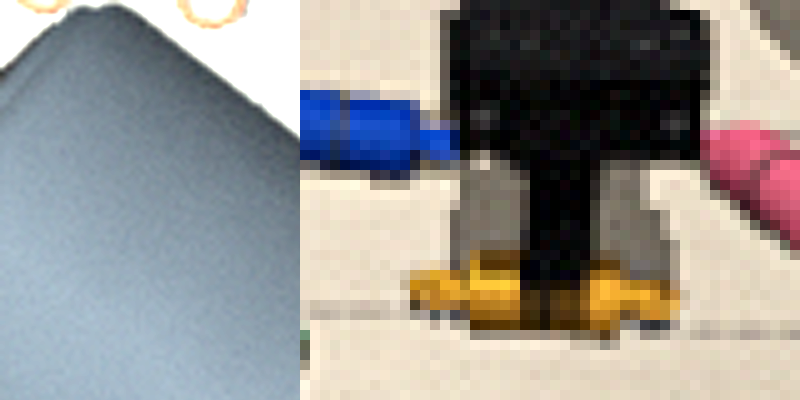

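The top view puts the body where reported in x and y, within about 1 cm. So the tool sits about 35-40 mm higher than reported, and about 5 mm towards -x. I've used all 10 views, so from here I measure numerically. I descend in steps, watching the fingertip row and the force.

Request:
move_arm:
  moves: "0.05 0 0.05 0 0 0 0.9; 0.05 0 0.1 0 0 0 0.9; 0.05 0 0.15 0 0 0 0.9; 0.05 0 0.2 0 0 0 0.9; 0.05 0 0.2 0 0 0 0.9"

```text
time: 5.05
position: [0.5039, -0.3869, -0.0016]
tool_rot: [1.0, 0.022, -0.001, -0.001]
ft_force: [0.4, -0.3, -0.6]
grip_width: 0.0787
grip_force: 0.0
```

```bash
cat >> h.py <<'E'
def tip(f,r0=140,r1=200,c0=312,c1=342):
    """print a dark/brass/other map of a patch of a saved picture"""
    im=load(f)['image'].astype(int); V=im.max(2); S=V-im.min(2)
    for r in range(r0,r1): print(r,''.join('#' if V[r,c]<45 else 'y' if S[r,c]>60 else '+' if V[r,c]<110 else '.' for c in range(c0,c1)))
E
python3 - <<'E'
from h import *
c=snap('side','s4'); tip('s4',163,192)
o=robot.get_obs(); p=o['position']; w=o['grip_width']; print(p,w,o['ft_force'])
print(proj(c,[p+[dx,w/2+.015,-.011] for dx in(-.0095,.0095)]))
E
```

```text
163 y+#########################.yy
164 y+#########################yyy
165 ++########################+.yy
166 ++########################+++y
167 .+########################...y
168 ..##++####################...+
169 ..#####################+##....
170 ..########################....
171 ..########################....
172 ...#+++++########+++#+++++....
173 ...++...+#######+..++.........
174 ...++.+++#######+++++.........
175 .++++yyyy#######+++++++.......
176 .++++yyyy#######+yyy+++.......
177 yyyy+yyyy#######+yyy+++.......
178 yyyyyy+yy#######+yy++yyyy.....
179 yyyyyy+y+#######+yyyyyy+yy....
180 yy+++++++#######+yyy+yy+yy....
181 .++++++++#######y+y+++++yy....
182 ..++.##+########+++++++++.....
183 ........+######+.+++++++......
184 .........######+..............
185 .........######+..............
186 .........++++++...............
187 ..............................
188 ..............................
189 ..............................
190 ..............................
191 ..............................
[ 0.5040985  -0.38716441 -0.00112654] 0.07854395028161622 [-0.83344718  0.38531311  0.836784  ]
[[325.06490163 194.60047219]
 [319.11827721 194.27738916]]
```

Request:
move_arm:
  moves: "0 0 0.05 0 0 0 0.9; 0 0 0.1 0 0 0 0.9; 0 0 0.14 0 0 0 0.9; 0 0 0.14 0 0 0 0.9; 0 0 0.14 0 0 0 0.9"

```text
time: 5.6
position: [0.5044, -0.3875, -0.0146]
tool_rot: [1.0, 0.022, -0.0, -0.0]
ft_force: [0.6, -0.6, 0.5]
grip_width: 0.0782
grip_force: 0.0
```

```bash
python3 - <<'E'
from h import *
c=snap('side','s5'); tip('s5',172,195)
o=robot.get_obs(); p=o['position']; w=o['grip_width']; print(p,w,o['ft_force'])
print(proj(c,[p+[0,w/2+.015,-.011-p[2]+.011+z] for z in(0,.003,.01)]))
E
```

```text
172 .+#++##################+#+....
173 .+##+####################+....
174 .+#######################+....
175 .+##+####################+....
176 .++++++++#######++++++++......
177 yyyy+yyyy#######yyyy+++.......
178 y+yyyyyy+#######yyyyyyyyy.....
179 y+yyy+y++#######yyyyyyy+yy....
180 .+++++++########yyy+++y+yy....
181 .+++++++########y+y+++++yy....
182 ..++++++########+++++++++.....
183 ..++++++########++++++++......
184 .+++++++#######++++++++.......
185 ........#######+..............
186 ........#######...............
187 ........#######...............
188 ........######+...............
189 ...........++.................
190 ..............................
191 ..............................
192 ..............................
193 ..............................
194 ..............................
[ 0.50456404 -0.38765009 -0.01435798] 0.07850323746274822 [-0.47966981 -0.0692433  -0.3258701 ]
[[322.18846794 191.10050601]
 [322.24870092 190.29271425]
 [322.38960348 188.4011515 ]]
```

Request:
move_arm:
  moves: "0 0 0.03 0 0 0 0.9; 0 0 0.05 0 0 0 0.9; 0 0 0.05 0 0 0 0.6; 0 0 0.05 0 0 0 0.4; 0 0 0.05 0 0 0 0.2; 0 0 0.05 0 0 0 0.1; 0 0 0.05 0 0 0 0.1; 0 0 0.05 0 0 0 0.1; 0 0 0.05 0 0 0 0.1; 0 0 0.05 0 0 0 0.1"
  squeeze: 20

```text
time: 6.65
position: [0.5051, -0.3877, -0.0185]
tool_rot: [1.0, 0.022, 0.001, 0.0]
ft_force: [0.5, 1.2, 5.8]
grip_width: 0.0275
grip_force: 20.9
```

Gripped at 27.5 mm. Now I lift and check.

Request:
move_arm:
  moves: "0 0 -0.1 0 0 0 0.1; 0 0 -0.3 0 0 0 0.1; 0 0 -0.6 0 0 0 0.1; 0 0 -1 0 0 0 0.1; 0 0 -1 0 0 0 0.1; 0 0 -1 0 0 0 0.1"

```text
time: 7.25
position: [0.5047, -0.3878, 0.0816]
tool_rot: [1.0, 0.022, 0.0, 0.001]
ft_force: [0.1, 1.2, -3.0]
grip_width: 0.0274
grip_force: 19.8
```

```bash
python3 - <<'E'
from h import *
c=snap('side','s6'); 
o=robot.get_obs(); p=o['position']; print(p,o['grip_width'],o['ft_force'])
for z in(0,.02,.04): print(proj(c,p+[0,0,z]))
tip('s6',140,185,300,350)
E
```

```text
[ 0.50378193 -0.38687732  0.08016114] 0.027676278732071742 [-0.15573114  0.08249241 -2.48575447]
[[324.0276548  160.95098175]]
[[324.43312598 155.34043683]]
[[324.84226179 149.65420489]]
140 yyyyyyyyyyyyy++##########################+++++++++
141 yyyyyyyyyyyyyy+##########################+++++++++
142 ....yyyyyyyyyyy###+#####################++++++++++
143 ...............##++##################+##++++++++++
144 ..............+######################+##++...+++++
145 ..............+#########################......++++
146 ..............+#########################......++++
147 ..............+++++#################++##........++
148 ..............+++++yyy#######+yyyy..............++
149 ..............y++++yy+#######+yyyy...............+
150 ............yyyyyyy+yy#######+yyyy+...............
151 ............yyyyyyy+y+#######+yyyyyyyyyy..........
152 .............yyyyy++++#######+yyy++yy+.yy.........
153 ..............++++++++#######+++y++++yyyy.........
154 ..............++++++++#######+++++++..............
155 ..............+++++++########++++++...............
156 ..............+++++++########
[... 861 characters left out ...]
...................................+++yy
173 ...............................................++y
174 ................................................++
175 ..................................................
176 ..................................................
177 ..................................................
178 ..................................................
179 ..................................................
180 ..................................................
181 ..................................................
182 ..................................................
183 ..................................................
184 +.................................................
```

The swivel is held level. Its centre is at the reported TCP plus (-5, ~0, +33) mm. Carrying it over to the chute.

Request:
move_arm:
  moves: "0 0 -0.3 0 0 0 0.1; 0 -0.15 -0.6 0 0 0 0.1; 0 -0.4 -0.9 0 0 0 0.1; 0 -0.7 -1 0 0 0.05 0.1; 0.1 -1 -1 0 0 0.1 0.1; 0.1 -1 -1 0 0 0.13 0.1"

```text
time: 7.9
position: [0.5089, -0.2819, 0.1789]
tool_rot: [0.997, -0.08, -0.002, -0.003]
ft_force: [-0.6, -0.5, -2.0]
grip_width: 0.0272
grip_force: 19.8
```

Request:
move_arm:
  moves: "0 -0.3 -0.1 0 0 0 0.1; 0 -0.6 -0.2 0 0 0 0.1; 0 -1 -0.2 0 0 0 0.1"

```text
time: 8.2
position: [0.526, -0.1884, 0.1998]
tool_rot: [0.997, -0.081, -0.001, -0.0]
ft_force: [0.5, -0.4, -1.2]
grip_width: 0.0273
grip_force: 19.8
```

Request:
move_arm:
  moves: "0 -0.35 0 0 0 0 0.1; 0 -0.7 0 0 0 0 0.1; 0 -1 0 0 0 0 0.1"

```text
time: 8.5
position: [0.5405, -0.0874, 0.1985]
tool_rot: [0.997, -0.08, -0.003, -0.001]
ft_force: [0.0, -0.2, -1.5]
grip_width: 0.0275
grip_force: 19.8
```

Request:
move_arm:
  moves: "0 -0.35 0 0 0 0 0.1; 0 -0.7 0 0 0 0 0.1; 0 -1 0 0 0 0 0.1; 0 -1 0 0 0 0 0.1"

```text
time: 8.9
position: [0.5565, 0.0128, 0.1984]
tool_rot: [0.997, -0.078, -0.003, -0.001]
ft_force: [-0.2, 0.3, -2.2]
grip_width: 0.0275
grip_force: 19.8
```

```bash
python3 - <<'E'
from h import *
q=cw(0,.108,.1593); print(q)
plan(q+[.0047,0,-.0325+.06],-9.2)
E
```

```text
[0.52604914 0.18809419 0.1593    ]
shift [-0.527 -1.691  0.122] turn [-0.001  0.003  0.003] at [0.5565 0.0128 0.1984] F [-0.2  0.3 -2.2] w 0.0275 t 8.9 z [-0.005  0.002 -1.   ]
```

Request:
move_arm:
  moves: "-0.15 -0.35 0 0.05 0 0 0.1; -0.3 -0.7 0 0.1 0 0 0.1; -0.5 -1 0 0.178 0 0 0.1; -0.5 -1 0 0.178 0 0 0.1"

```text
time: 9.3
position: [0.5195, 0.1167, 0.198]
tool_rot: [0.987, -0.08, 0.006, -0.14]
ft_force: [-0.7, -0.8, -2.4]
grip_width: 0.0273
grip_force: 19.8
```

```bash
python3 - <<'E'
from h import *
q=cw(0,.108,.1593)
plan(q+[.0047,0,-.0325+.06],-9.2,16)
E
```

```text
shift [-0.001 -0.663  0.308] turn [-0.001  0.006 -0.001] at [0.5195 0.1167 0.198 ] F [-0.7 -0.8 -2.4] w 0.0273 t 9.3 z [ 0.034  0.275 -0.961]
```

Request:
move_arm:
  moves: "0 -0.3 0.1 0 0 0 0.1; 0 -0.66 0.2 0 0 0 0.1; 0 -0.66 0.2 0 0 0 0.1; 0 -0.66 0.2 0 0 0 0.1"

```text
time: 9.7
position: [0.5356, 0.1833, 0.1985]
tool_rot: [0.987, -0.079, 0.01, -0.138]
ft_force: [-0.1, -0.2, -2.4]
grip_width: 0.0275
grip_force: 19.8
```

```bash
python3 - <<'E'
from h import *
q=cw(0,.108,.1593)
plan(q+[.0047,0,-.0325+.06],-9.2,16)
p=robot.get_obs()['position']+[-.0047,0,.0325]
for n,f in(('side','s7'),('top','t7')):
    c=snap(n,f); u=proj(c,p)[0]; print(u); u=u.round().astype(int); tip(f,u[1]-22,u[1]+20,u[0]-32,u[0]+32)
E
```

```text
shift [-0.055 -0.006  0.124] turn [0.001 0.001 0.001] at [0.5356 0.1833 0.1985] F [-0.1 -0.2 -2.4] w 0.0275 t 9.7 z [ 0.042  0.271 -0.962]
[316.11922751 225.02344306]
203 yyy.+++###################################+++#####++++++++++++++
204 yy..+++###################################++++###+++++++++++++++
205 yy..+++####################################+#####+++++++++++++++
206 yy.+++++.+++#####################################+++++++++++++++
207 y..++++.....++++.++##############################+++++++++++++++
208 +.++++++.....++.......++###################+####++++++++++++++++
209 ++++++++.....++.......+++#######################++++++++++++++++
210 +++++++++++++++.....+++++#######################++++++++++++++++
211 .+++#++++++++++++++.#++++#########################++++++++++++++
212 ......+++++#++++++yy#++###########################++++++++++++++
213 ......+.....+++++#y+#+############################++++++++++++++
214 .....++..........+yy+#############################++++++++++++++
215 ..yy##+..........+yy++++##################++###+##++++++++++++++
216 ..yy##+.....+yyy++yy#+yy+#######
[... 4190 characters left out ...]
###+++++++
263 ++++++####################################+++############+++++++
264 +++++++++##############++++++#############+++###########++++++++
265 yyyyyyyy+##############++....++++y+++++++++++###########++++++++
266 yyyyyyyy+++#+++++++####++.......yyy+++.....++###########++++++++
267 yyyyyyyyy+++...................yyyy++++.....#############+++++++
268 y.yyyyyyy+++...................yyyy++++.........++++++++++++++++
269 yyyyyyyyy+++..................yyyyy+++.+...............+++++++++
270 yyyyyyyyy+++..................y.yyy+++y+................++++++++
271 yyyyyyyyy+++..................y+.....yy+................++++++++
272 yyyyyyyyy+++..................y.++...y+................+++++++++
```

```bash
python3 - <<'E'
from h import *
p=robot.get_obs()['position']+[-.0013,0,.0345]
ax=np.array([np.cos(np.radians(9.2)),-np.sin(np.radians(9.2)),0])*.046
for f in('s7','t7'): print(f,proj(load(f),[p+ax,p,p-ax]).round(1))
im=load('t7')['image']
tip('t7',262,292,135,175)
print(im[262:288,146:162,:].max(2)); print((im[...,0].astype(int)-im[...,2])[262:288,146:162])
E
```

```text
s7 [[291.9 220.4]
 [314.4 223.8]
 [337.3 227.2]]
t7 [[151.8 230. ]
 [149.9 251.3]
 [147.8 273. ]]
262 ###########+#+#+++########++############
263 #########################+++############
264 ######++++++#############+++###########+
265 ######++....++++y+++++++++++###########+
266 ++####++.......yyy+++.....++###########+
267 ..............yyyy++++.....#############
268 ..............yyyy++++.........+++++++++
269 .............yyyyy+++.+...............++
270 .............y.yyy+++y+................+
271 .............y+.....yy+................+
272 .............y.++...y+................++
273 .............yyyy.yy.+................++
274 ................yy....................++
275 ......................................++
276 ......................................++
277 ......................................++
278 ......................................++
279 .........+++...++.+.++++...+.+......++++
280 ....................++++...++++....+++++
281 .....................................+++
282 ..........++.++++....++......+......++++
283 ........++++++++++++++++++++++++++++++++
284 ........
[... 2717 characters left out ...]
57 69 65 52 38 19  7  7  6  7  8  7]
 [ 7  7  6 10 16 21 18 14 10  8  8  8  8  7  7  8]
 [ 7  7  7  6  7  8  7  7  7  7  8  8  7  8  8  8]
 [ 6  8  6  6  8  7  8  7  7  8  8  7  7  6  6  7]
 [ 5  7  7  7  6  8  8  7  8  7  7  6  7  8  7  7]
 [ 5  6  6  5  4  6  5  6  5  5  5  6  5  6  6  6]
 [ 7  7  7  6  5  6  7  6  6  5  6  4  4  5  6  6]
 [ 4  8  8  7  6  7  8  7  6  7  6  6  6  5  6  6]
 [ 7  8  8  6  9  7  9  8  7  8  7  7  8  9  8  7]
 [ 7  8  9  9  8  7  8  9  8  8  7  8  9  8  9  8]
 [ 9  9  9  8  9  8  9  8  9  7  7  7  7  8  9  7]
 [ 7  7  7  8  9  7  9  9  8  7  8  8  7  7  8  8]
 [ 8  8  8  8  7 10  9  8  8  7  8  8  8  8  7  7]
 [ 9  8  7  8  7  8  7  7  9  8  8  8  8  7  8  7]]
```

```bash
cat >> h.py <<'E'
from scipy.optimize import least_squares
def tri(obs):
    r=least_squares(lambda X:np.concatenate([proj(load(f),X)[0]-u for f,u in obs]),[.5,.1,.15]); return r.x,r.fun
E
python3 - <<'E'
from h import *
yaw=np.radians(9.2); ax=np.array([np.cos(yaw),-np.sin(yaw),0])*.046
X,f=tri([('s7',(339,226.2)),('t7',(151.8,274.5))]); print(X,f)
p=robot.get_obs()['position']; C=X+ax; print('centre',C,'offset',C-p)
print('side ends',proj(load('s7'),[C+ax,C,C-ax]))
q=cw(0,.108,.1593); print('target',q, 'err',q-C)
E
```

```text
[0.48510844 0.18257462 0.23073157] [ 0.06999735  0.01154448 -0.00100461 -0.07493406]
centre [0.5305167  0.17522008 0.23073157] offset [-0.00516758 -0.00731326  0.03189491]
side ends [[293.92957962 219.49059749]
 [316.33814782 222.83153073]
 [339.06999735 226.21154448]]
target [0.52604914 0.18809419 0.1593    ] err [-0.00446756  0.01287411 -0.07143157]
```

The grip offset follows the tool frame: about 33 mm back along tool z and 5 mm in x. Computing the final approach.

```bash
python3 - <<'E'
from h import *
p=robot.get_obs()['position']; e=np.array([-.0045,.0129,-.0714])
print(cw(0,.115,.147), 'normal'); n=cw(0,-.2756,0)-cw(0,0,0)+[0,0,.961]
plan(p+e+n*.03,-9.2,16); plan(p+e,-9.2,16)
E
```

```text
[0.52716793 0.1950042  0.147     ] normal
shift [-0.065  0.081  0.42 ] turn [ 0.001  0.001 -0.001] at [0.5357 0.1825 0.1988] F [-0.9 -0.6 -2.5] w 0.0272 t 9.8 z [ 0.043  0.271 -0.962]
shift [-0.064  0.081  0.72 ] turn [ 0.001  0.001 -0.001] at [0.5357 0.1825 0.1988] F [-0.9 -0.6 -2.5] w 0.0272 t 9.8 z [ 0.043  0.271 -0.962]
```

Request:
move_arm:
  moves: "-0.02 0.02 0.1 0 0 0 0.1; -0.05 0.06 0.25 0 0 0 0.1; -0.065 0.08 0.42 0 0 0 0.1; -0.065 0.08 0.42 0 0 0 0.1; -0.065 0.08 0.42 0 0 0 0.1"

```text
time: 10.3
position: [0.5299, 0.1879, 0.1566]
tool_rot: [0.987, -0.08, 0.011, -0.139]
ft_force: [-0.5, 0.1, -1.2]
grip_width: 0.0274
grip_force: 19.8
```

```bash
python3 - <<'E'
from h import *
yaw=np.radians(9.2); ax=np.array([np.cos(yaw),-np.sin(yaw),0])*.046
n=cw(0,-.2756,0)-cw(0,0,0)+[0,0,.961]
C=cw(0,.108,.1593)+n*.03
for nm,f in(('side','s8'),('top','t8')):
    c=snap(nm,f); P=proj(c,[C+ax,C,C-ax]); print(f,P.round(1)); u=P[2].round().astype(int)
    im=c['image'].astype(int); d=im[...,0]-im[...,2]; print(u,'cols from',u[0]-11); 
    for r in range(u[1]-9,u[1]+8): print(r,' '.join('%3d'%x for x in d[r,u[0]-11:u[0]+12]))
o=robot.get_obs(); print(o['position'],o['ft_force'],o['grip_width'])
E
```

```text
s8 [[295.9 237.9]
 [317.9 241.3]
 [340.2 244.8]]
[340 245] cols from 329
236  57  98 140 125 121 103  78  84  79  61  51  48  32  15   3   8   8  10  11   0  44  99 142
237  55  64 102 136 153 152 160 149 141 146 124 110  98  75  65  51  37  22   3  -3  61 120 140
238  54  56  60 109 151 148 147 145 140 156 147 151 153 157 156 144 127 109 102 112 118 125 134
239  49  60  70  87  91  78  87  99 108 129 137 146 138 151 155 160 165 166 163 157 158 157 138
240 120 109  74  87  94  84  81  88 101 104  94  94  96  97 112 134 141 148 140 142 144 152 136
241 163 136  78 119 121 108 111 101 113 111  96  98  92  46  25  37  56  70  76  93 113 116 106
242 160 141 114 147 143 143 129 115 111 128 113 114 107  45  -1   3  -1  -6  10  76 104 110  81
243 164 144 147 159 160 157 160 133 102 117 107 117  99  34   4   5   4   0  25  79 114 109  77
244 151 124 154 143 151 149 153 140  64  90 125 124  82  26   6  14   8  -1  47  95 112 111  72
245 144 103 115 108 138 133 153 150 124 126 133 125  75  19   8  14  12  -2  57 100 112 110  76
246 128  68  78  80 115 127 145 158 161 149 122 106  76  14  10  11
[... 1702 characters left out ...]
  7   6   6   6   6   7   8   8
280   5   7   6   7   7   5   6   7   6   6   6   4   5   6   6   6   5   5   5   6   6   8   7
281   5   7   7   7   6   7   8   8   8   6   7   6   7   7   7   7   6   6   6   6   7   7   7
282   8   8   7   7   8   8   8   9   8   8   8   8   7   9   7   8   7   7   6   7   6   7   8
283   8   9   7   9   8   9   6   7   7   8   7   9   9   8   7   8   8   8   7   8   7   8   8
284   7   7   8   8   7   8   8   8   8   8   8   8   8  10   7   9   7   8   8  10   8   7   8
285   8   8   8   8   8   9   9   7   7   8   8   7   8   8   9   8   9   8   8   8   7   8  10
[0.53086348 0.18811124 0.15763085] [-0.22295996  0.046559   -2.02235968] 0.02732240658564463
```

The tip is where predicted (155.3,278.2). Lowering onto the floor.

Request:
move_arm:
  moves: "0 0 0.1 0 0 0 0.1; 0 0 0.18 0 0 0 0.1; 0 0 0.24 0 0 0 0.1; 0 0 0.27 0 0 0 0.1; 0 0 0.27 0 0 0 0.1"

```text
time: 10.9
position: [0.5308, 0.1962, 0.1304]
tool_rot: [0.987, -0.079, 0.01, -0.139]
ft_force: [-0.4, -0.0, -2.2]
grip_width: 0.0276
grip_force: 19.8
```

Request:
move_arm:
  moves: "0 0 0.01 0 0 0 0.1; 0 0 0.02 0 0 0 0.1; 0 0 0.02 0 0 0 0.1"

```text
time: 11.2
position: [0.5314, 0.1965, 0.1293]
tool_rot: [0.987, -0.079, 0.011, -0.139]
ft_force: [-0.4, 0.3, -2.6]
grip_width: 0.0275
grip_force: 19.8
```

Request:
move_arm:
  moves: "0 0 0.01 0 0 0 0.1; 0 0 0.02 0 0 0 0.1; 0 0 0.02 0 0 0 0.1"

```text
time: 11.5
position: [0.5316, 0.1969, 0.1279]
tool_rot: [0.987, -0.079, 0.011, -0.139]
ft_force: [-1.7, -1.9, 3.1]
grip_width: 0.0275
grip_force: 22.4
```

Request:
move_arm:
  moves: "0 0 0.01 0 0 0 0.1; 0 0 0.02 0 0 0 0.1; 0 0 0.02 0 0 0 0.1"

```text
time: 11.8
position: [0.5317, 0.1969, 0.1278]
tool_rot: [0.987, -0.079, 0.012, -0.139]
ft_force: [-5.8, -8.1, 17.1]
grip_width: 0.0275
grip_force: 28.4
```

Contact with the floor. I back off 2 mm, open and retreat along the normal.

Request:
move_arm:
  moves: "0 0 -0.02 0 0 0 0.1; 0 0 -0.02 0 0 0 0.4; 0 0 -0.02 0 0 0 0.5; 0 0 -0.02 0 0 0 0.5; 0 0 -0.02 0 0 0 0.5; 0 0 -0.02 0 0 0 0.5; 0 0 -0.12 0 0 0 0.5; 0 0 -0.3 0 0 0 0.5; 0 0 -0.6 0 0 0 0.5; 0 0 -1 0 0 0 0.5; 0 0 -1 0 0 0 0.5"

```text
time: 12.9
position: [0.5307, 0.1693, 0.2264]
tool_rot: [0.987, -0.079, 0.017, -0.139]
ft_force: [1.1, -0.3, 0.4]
grip_width: 0.0433
grip_force: 0.0
```

```bash
python3 - <<'E'
from h import *
f=85+.287*166; C=cw(0,.066-0,.001*f+.0135); C=cw(0,.0662,.1469)
yaw=np.radians(9.2); ax=np.array([np.cos(yaw),-np.sin(yaw),0])*.046
for nm,f in(('side','s9'),('top','t9')):
    c=snap(nm,f); P=proj(c,[C+ax,C,C-ax]); print(f,P.round(1)); u=P[1].round().astype(int)
tip('t9',235,290,140,200); u=proj(load('s9'),C)[0].astype(int); tip('s9',u[1]-20,u[1]+15,u[0]-35,u[0]+40)
print(robot.get_obs()['position'])
E
```

```text
s9 [[298.5 244.1]
 [319.4 247.4]
 [340.5 250.7]]
t9 [[178.9 239.9]
 [177.4 259.3]
 [175.8 279.2]]
235 +++++++++++++++++++++++++++++++++++++++++++#++++++++++++####
236 +++++++++++++++++++++++++++++++++++++++++++#++++++++++++####
237 +++++++++++++++++++++++++++++++++++++++++++#++++++++++++#+##
238 ++++++++++++++++++++++++++++++++++++++++++##++++++++++++####
239 ++++++++++++++++++++++++++++++++++++++++++##++++++++++++####
240 ++++++++++++++++++++++++++++++++++++++++++##++++++++++++####
241 ++++++++++++++++++++++++++++++++++++++++++##++++++++++++####
242 ++++++++++++++++++++++++++++++++++++++++++#++++++++++++#####
243 ++++++++++++++++++++++++++++++++++++++++++##+++++++++++#####
244 ++++++++++++++++++++++++++++++++++++++++++#++++++++++++#####
245 ++++++++++++++++++++++++++++++++++++++++++#++++++++++++#####
246 +++++++++++++++++++++++++++++++++++++++++##++++++++++++#####
247 +++++++++++++++++++++++++++++++++++++++++##++++++++++++#####
248 +++++++++++++++++++++++++++++++++++++++++##++++++++++++#####
249 +++++++++++++++++++++++++++++++++++++++++##++++++++++++#####
250 +++++++++++++++++++++++
[... 4707 characters left out ...]
+++y++++.+###+y+++++###+.
254 ......+++++...................++++++#++yyyyyyyyy++++++++++.+###+y+++++###..
255 ......++++.........................++++++++++yy+.....++.++.+##+yyy++++###..
256 .....++++.................................++++++..........++##+yy+++++++#..
257 ....+++++.................................................++##+yyy#++++++..
258 ....++++...............................................++.+###+yy+##+++##..
259 ....++++...............................................++.++.++yy+######+..
260 ...++++..................................................+++..yyy...++##...
261 ...++++...............................................++.+++.+yy+..........
[0.52759951 0.16996327 0.22243472]
```

Top view t9: the swivel lies crosswise against the gate, with its near end at (175,279) as predicted (175.8,279.2). Now to the paddle.

Request:
move_arm:
  moves: "0 0 -0.2 0 0 0 0.3; 0 0.1 -0.4 -0.04 0 0 0.1; 0.1 0.4 -0.5 -0.09 0 0 0; 0.2 0.7 -0.5 -0.14 0 0 0; 0.3 1 -0.5 -0.178 0 0 0; 0.3 1 -0.5 -0.178 0 0 0"

```text
time: 13.6
position: [0.5384, 0.0559, 0.2394]
tool_rot: [0.997, -0.081, -0.002, 0.001]
ft_force: [-0.6, 0.9, -0.7]
grip_width: 0.0046
grip_force: 0.0
```

```bash
python3 - <<'E'
from h import *
plan(cw(.115,-.180,.18)+[.0045,0.,0],-9.2)
E
```

```text
shift [0.865 1.586 0.593] turn [ 0.001  0.003 -0.001] at [0.5384 0.0559 0.2394] F [-0.6  0.9 -0.7] w 0.0046 t 13.6 z [-0.005 -0.001 -1.   ]
```

Request:
move_arm:
  moves: "0.2 0.25 0 0 0 0 0; 0.4 0.5 0 0 0 0 0; 0.6 0.75 0 0 0 0 0; 0.86 1 0 0 0 0 0; 0.86 1 0 0 0 0 0"

```text
time: 14.1
position: [0.6102, -0.0584, 0.2406]
tool_rot: [0.997, -0.082, 0.001, 0.0]
ft_force: [-1.0, 1.1, 0.1]
grip_width: 0.0003
grip_force: 0.0
```

Request:
move_arm:
  moves: "0 0.2 0.1 0 0 0 0; 0 0.4 0.25 0 0 0 0; 0 0.59 0.4 0 0 0 0; 0 0.59 0.55 0 0 0 0; 0 0.59 0.59 0 0 0 0; 0 0.59 0.59 0 0 0 0; 0 0.59 0.59 0 0 0 0"

```text
time: 14.8
position: [0.5988, -0.1127, 0.1832]
tool_rot: [0.997, -0.08, 0.0, -0.0]
ft_force: [0.5, -0.6, -0.6]
grip_width: 0.0004
grip_force: 0.0
```

```bash
python3 - <<'E'
from h import *
plan(cw(.115,-.180,.13)+[.0045,0.,0],-9.2)
p=robot.get_obs()['position']
c=snap('side','s10'); print('pred tip +y face corners',proj(c,p+[-.0045,.017,.0195]), 'paddle',proj(c,[cw(x,y,.145) for x in(.095,.135) for y in(-.1575,-.2025)]).round(1))
im=c['image'].astype(int)
for r in range(150,215): print(r,''.join('G' if g>rr*1.3 and g>b*1.05 and g>30 else 'r' if rr>g*1.8 and rr>40 else '#' if max(rr,g,b)<45 else '+' if max(rr,g,b)<110 else '.' for rr,g,b in im[r,272:322]))
E
```

```text
shift [-0.004  0.02   0.532] turn [-0.    -0.     0.001] at [ 0.5988 -0.1127  0.1832] F [ 0.5 -0.6 -0.6] w 0.0004 t 14.8 z [ 0.  0. -1.]
pred tip +y face corners [[291.73365172 169.1024583 ]] paddle [[297.5 190.3]
 [300.9 181.9]
 [282.4 188.3]
 [286.3 179.9]]
150 +###########################++++++++++++++++++++++
151 ############################++++++++++++++++++++++
152 ########################+###++++++++++++++++++++++
153 #######################+++##++++++++++++++++++++++
154 ############################++++++++++++++++++++++
155 ++++########################++++++++++++++++++++++
156 .....+.+++++################++++++++++++++++++++++
157 ............++#############+.+++++++++++++++++++++
158 .............+#############+++++++++++++++++++++++
159 .............+##########++++++++++++++++++++++++++
160 ..............##########++++++++#+++++++++++++++++
161 ..............##########++++++++#+++++++++++++++++
162 ..............##########+++++++##+++++++++++++++++
163 ..............###########++++++##++++..+++++++++++
164 ..............##########+++++++##++++........+++++
165 ...........
[... 2034 characters left out ...]
.......++++....++++...........rr##rrrrrr
203 ................+++++....+++++..........rr##rrr+rr
204 ................+++++....+++++.........rr###rrrrrr
205 ................++++.....++++..........rr###rrrrrr
206 ...............+++++.....+++...........rr###r++rrr
207 ...............+++++.....+++..........rr####rrrrrr
208 ............+.++++++.....++...........rr####rrrrrr
209 ...........+++++++++.....++...........rr####rrrrrr
210 ...........#+++++++++++++++.....rr...rr#####rrrrrr
211 .............+++#+#++++++++++++.rrr+.rr####rrrrrrr
212 ..................+++++#++++++..rrr++++###+++rrrrr
213 ..................+.....++++++..rr++++++++++++++++
214 .................++..........+..rrr###++++++++++++
```

The fingertip is right over the paddle. Descending to contact.

Request:
move_arm:
  moves: "0 0.02 0.1 0 0 0 0; 0 0.02 0.25 0 0 0 0; 0 0.02 0.4 0 0 0 0; 0 0.02 0.48 0 0 0 0; 0 0.02 0.48 0 0 0 0"

```text
time: 15.35
position: [0.5973, -0.1153, 0.1336]
tool_rot: [0.997, -0.08, -0.001, -0.0]
ft_force: [-0.2, -0.2, -0.5]
grip_width: 0.0004
grip_force: 0.0
```

Request:
move_arm:
  moves: "0 0 0.03 0 0 0 0; 0 0 0.06 0 0 0 0; 0 0 0.09 0 0 0 0; 0 0 0.12 0 0 0 0; 0 0 0.12 0 0 0 0"

```text
time: 15.85
position: [0.5987, -0.1159, 0.1234]
tool_rot: [0.997, -0.08, 0.001, 0.0]
ft_force: [-0.2, -0.0, 3.5]
grip_width: 0.0005
grip_force: 1.7
```

Contact at 0.1235. I press about 30 mm, then fine-tune.

Request:
move_arm:
  moves: "0 0 0.08 0 0 0 0; 0 0 0.16 0 0 0 0; 0 0 0.23 0 0 0 0; 0 0 0.29 0 0 0 0; 0 0 0.34 0 0 0 0; 0 0 0.36 0 0 0 0; 0 0 0.36 0 0 0 0; 0 0 0.36 0 0 0 0; 0 0 0.36 0 0 0 0"

```text
time: 16.75
position: [0.5995, -0.115, 0.0886]
tool_rot: [0.997, -0.08, 0.001, -0.0]
ft_force: [-0.4, 2.4, 9.8]
grip_width: 0.0004
grip_force: 4.0
```

```bash
cat > look.py <<'E'
from h import *
import sys
n=sys.argv[1]
c=snap('side','s'+n); snap('top','t'+n); o=robot.get_obs(); print(o['position'],o['ft_force'],o['time'])
for th in(.3,.38,.46):
    k,s=np.cos(th),np.sin(th); f=lambda x,d,h:cw(x,-.07-d*k-h*s,.14+h*k-d*s)
    print(th,'far edge',proj(c,[f(.095,.1325,.005),f(.135,.1325,.005)]).round(1).tolist(),'near',proj(c,[f(.095,.0875,.005),f(.135,.0875,.005)]).round(1).tolist(),'gate bar end',proj(c,[cw(x,-.07+.12*k+.03*s,.14+.03*k+.12*s) for x in(-.05,.05)]).round(1).tolist())
print('band',proj(c,[cw(.115,-.218,z) for z in(.081,.101)]).round(1).tolist())
im=c['image'].astype(int)
for r in range(170,220): print(r,''.join('G' if g>rr*1.3 and g>b*1.05 and g>30 else 'r' if rr>g*1.8 and rr>40 else 'y' if rr-b>50 else '#' if max(rr,g,b)<45 else '+' if max(rr,g,b)<110 else '.' for rr,g,b in im[r,272:362]))
E
python3 look.py 11; python3 -c "
from h import *
print(proj(load('t11'),cw(0,.066,.147)),proj(load('t11'),cw(0,-.1,.1)))
tip('t11',240,300,165,330)"
```

```text
[ 0.59948346 -0.11499597  0.0886606 ] [-1.03477081  3.24137642  9.69391643] 16.85
0.3 far edge [[300.0, 195.3], [285.6, 193.3]] near [[296.9, 199.4], [282.0, 197.3]] gate bar end [[345.6, 225.9], [298.9, 219.0]]
0.38 far edge [[299.6, 199.1], [285.2, 197.1]] near [[296.7, 201.9], [281.8, 199.8]] gate bar end [[346.0, 222.4], [299.1, 215.5]]
0.46 far edge [[299.2, 202.9], [284.8, 200.9]] near [[296.4, 204.6], [281.5, 202.4]] gate bar end [[346.5, 218.9], [299.4, 212.0]]
band [[294.0, 198.2], [294.3, 192.1]]
170 ..#################################.++++++++++++++++++++++++...........+rrrrrrrrrrrr++++++
171 ##################################+++++++++++++++++++++++++.............+rrrrrrrrrrr++++++
172 ##################################++++++++++++++++++++++++...............++rrrrrrrrrr.++++
173 #################################++++++++++++++++++++......................+rrrrrrrrr.++++
174 #################################++++++++++++++.............................+rrrrrrry..+++
175 ###########################+y###++++++++........................................+++++...++
176 ###++#########
[... 13721 characters left out ...]
+++++++++++++++.....
296 ++++++++++++++++++++++++++++++++++++++++++++++###+#+####+######################################################################+++++++++++++++++++++++++++++++++.....
297 +++++++++++++++++++++++++++++++++++++++++++++++++++#+#+#######################################################################+......................................
298 +++++++++++++++++++++++++++++++++++++++++++++++++++++++++++#+#################################################################+......................................
299 +++++++++++++++++++++++++++++++++++++++++++++++++++++#+++++#+#####+###########################################################+......................................
```

The swivel lies in the bin at (313,265) in the top view. I'm checking the lever angle more precisely at the gate bar.

```bash
python3 - <<'E'
from h import *
c=load('s11')
for th in(0,.3,.34,.38,.42,.46):
    k,s=np.cos(th),np.sin(th); f=lambda x,d,h:cw(x,-.07+d*k-h*s,.14+h*k+d*s)
    print(th,'bar top',proj(c,[f(x,.12,.032) for x in(-.05,0,.05)]).round(1).tolist(),'gate low',proj(c,[f(x,.12,-.01) for x in(-.04,0,.04)]).round(1).tolist(), 'padunder near edge',proj(c,[f(x,-.0875,h) for x in(.095,.135) for h in(.005,-.005)]).round(1).tolist())
for f in('s9','s11'):
    im=load(f)['image'].astype(int); print(f)
    for r in range(205,262): print(r,*['%3d-%3d-%3d'%tuple(im[r,x]) for x in(308,324,338)])
E
```

```text
0 bar top [[344.4, 237.2], [321.4, 233.7], [298.6, 230.2]] gate low [[338.1, 251.9], [320.1, 249.1], [302.3, 246.3]] padunder near edge [[297.5, 190.3], [297.3, 193.6], [282.4, 188.3], [282.3, 191.6]]
0.3 bar top [[346.7, 220.3], [323.5, 216.9], [300.6, 213.6]] gate low [[339.7, 238.1], [321.4, 235.3], [303.3, 232.6]] padunder near edge [[296.9, 199.4], [296.6, 203.1], [282.0, 197.3], [281.7, 200.9]]
0.34 bar top [[347.1, 218.0], [323.9, 214.6], [301.0, 211.3]] gate low [[339.9, 236.1], [321.6, 233.3], [303.5, 230.5]] padunder near edge [[296.8, 200.7], [296.4, 204.4], [281.9, 198.5], [281.5, 202.2]]
0.38 bar top [[347.4, 215.7], [324.2, 212.3], [301.3, 209.0]] gate low [[340.2, 234.0], [321.8, 231.2], [303.7, 228.5]] padunder near edge [[296.7, 201.9], [296.3, 205.7], [281.8, 199.8], [281.4, 203.5]]
0.42 bar top [[347.8, 213.4], [324.5, 210.0], [301.7, 206.7]] gate low [[340.5, 231.9], [322.1, 229.1], [303.9, 226.4]] padunder near edge [[296.5, 203.2], [296.1, 207.0], [281.6, 201.1], [281.2, 204.8]]
0.46 bar top [[348.1, 211.1], [324.9, 207.7], [302.0, 204.5]] gate low [[340.8, 229.
[... 3986 characters left out ...]
-111-105 126-117-109
245 126-111-109 123-107-100 120-107-104
246 126-114-107 125-115-108 123-109-106
247 128-114-104 121-111-106 122-110-103
248 124-112-108 116-108-101 125-115-106
249 128-116-109 122-112-109 123-112-108
250 123-110-106 123-115-108 121-107-103
251 123-113-107 122-113-105 121-112-105
252 127-109-110 129-116-112 122-111-107
253 126-112-108 120-108-105 123-110-103
254 120-110-104 124-110-104 123-114-107
255 126-115-111 123-113-108 125-116-109
256 128-118-112 129-116-109 123-109-104
257 129-117-111 123-110-110 116-111-102
258 125-111-107 122-108-106 122-111-103
259 126-116-110 123-112-106 127-112-105
260 125-112-109 128-114-110 127-114-107
261 129-115-110 128-114-107 106- 98- 89
```

The gate's lower edge gives an angle of about 0.335. Pressing 4 mm more centres it in the band, with a short hold to confirm.

Request:
move_arm:
  moves: "0 0 0.02 0 0 0 0; 0 0 0.04 0 0 0 0; 0 0 0.045 0 0 0 0; 0 0 0.045 0 0 0 0; 0 0 0.045 0 0 0 0; 0 0 0.045 0 0 0 0; 0 0 0.045 0 0 0 0; 0 0 0.045 0 0 0 0"

```text
time: 17.65
position: [0.5997, -0.115, 0.0844]
tool_rot: [0.997, -0.081, 0.002, -0.0]
ft_force: [-0.3, 2.8, 9.6]
grip_width: 0.0002
grip_force: 4.1
```

```bash
python3 - <<'E'
from h import *
c=snap('side','s12'); snap('top','t12'); o=robot.get_obs(); print(o['position'],o['ft_force'],o['time'])
im=load('s12')['image'].astype(int)
for r in range(226,240): print(r,*['%3d-%3d-%3d'%tuple(im[r,x]) for x in(308,324,338)])
for f in('t11','t12'):
    a=load(f)['image'][245:290,305:330].astype(int); m=(a[...,0]-a[...,2]>50); print(f,m.sum(),np.argwhere(m).mean(0)+[245,305])
E
```

```text
[ 0.59972535 -0.11500194  0.08437695] [-1.34507819  3.26895784  9.5246467 ] 17.75
226 164-110- 28 171-125- 41 168-116- 30
227 168-118- 34 166-115- 32 167-117- 38
228 174-119- 29 168-116- 33 169-119- 33
229 147-105- 42 166-117- 32 171-119- 34
230  79- 68- 61 176-126- 42 172-118- 33
231  64- 61- 59 163-113- 35 168-116- 32
232  68- 62- 61 111- 85- 47 172-119- 37
233  66- 62- 59  69- 61- 67 162-114- 37
234  68- 64- 66  67- 63- 61 106- 78- 52
235  71- 63- 62  71- 62- 67  60- 58- 62
236  61- 56- 47  72- 69- 64  71- 65- 63
237  98- 90- 85  69- 62- 58  66- 60- 57
238 128-117-110  66- 59- 59  70- 65- 60
239 125-113-108 104- 94- 93  71- 65- 64
t11 279 [265.62724014 313.76344086]
t12 281 [265.46975089 313.33096085]
```

The gate edge rose another 2 px, so the angle is about 0.375. The swivel is at rest in the bin, so I hand in.

```bash
python3 -c "
from rig import robot
print(robot.hand_in())"
```

```text
the job is handed in; nothing more can be done
None
```

I laid the brass swivel against the shut gate, let go, and pressed the paddle: it rolled into the bin, and I handed the job in at about 17.8 s with the paddle held at about 0.375 rad, inside the red band (no verdict was returned).

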